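# Reassemble the bench suction filter with its quarter-turn locks

### The job

Put the suction filter together again: set the white filter stage into the grey base on the bench and push its arm a quarter turn clockwise, seen from above, until it is locked fully home; then set the blue cover into the top of the filter stage and lock it the same way. Each part's lugs go in at the yellow marks either way round, but pick the way that keeps its arm clear of the steel air pipe. Leave the bottle, the jar and the plaster model standing where they are and let go of everything at the end.

Things in the scene. Friction and masses are not known exactly. Their poses are not given: they have to be found in the camera images.
- base: Fixed round grey base, 130 mm across, 37 mm tall, with an aluminium collar 77 mm across in its middle rising to 55 mm. Origin at its underside's centre, z up. A part set in its socket turns only clockwise seen from above and meets a stop after about 90 degrees (7 of play): an arm that enters along +x ends along -y, one entering along -x ends along +y. Turning takes a few newtons on the arm.
- base_rim (a point): Centre of the socket's mouth, level with the collar's top, 55 mm above the bench; axes as the base. Bore 61 mm across, 18 mm deep. Lugs enter at gaps along +x and -x (yellow marks; 15 degrees to spare each way), then pass under tabs along +y and -y (43 mm apart, tops 2.5 mm below the rim). Lugs clear the bore by 4 mm, the spigot the tabs by 2.5 mm. A seated part's flange rests on the collar: its bottom is 16 mm below this point.
- filter_mid (a point): Centre, on the axis, 36 mm above its bottom, of the loose white filter stage: 72 mm tall, about 0.26 kg, standing at the start, arm roughly towards the robot. Round body 67 mm across from 16 to 72 mm above its bottom, a narrower spigot below, open socket in its top. z up along its axis, x along its orange arm. Seated in the base this point is 20 mm above base_rim.
- filter_foot (a point): Centre of the underside of the filter stage's spigot (38 mm across, 16 mm tall, tapering to 30 mm at its foot). Two opposite lugs at its foot, along +x and -x of the filter stage: 18 mm wide, 6 mm tall, round-nosed, reaching 25 mm from the axis. Axes as the filter stage.
- filter_arm (a point): Point in the filter stage's orange turning arm, 82 mm from the axis. The arm is straight and horizontal along +x, 12 mm wide (16 mm round its end), from the body to 90 mm from the axis, between 20 and 34 mm above the part's bottom; this point is at 27 mm. Axes as the filter stage.
- filter_rim (a point): Centre of the mouth of the socket in the filter stage's top, 72 mm above its bottom; axes as the filter stage. Like the base's socket but turned 90 degrees, wall 3 mm: the cover's lugs enter along its +y and -y (yellow marks) and lock, 90 degrees clockwise, along its x. So when both are locked the two arms are parallel, pointing the same or opposite ways.
- cover_mid (a point): Centre, on the axis, 36 mm above its bottom, of the loose blue cover: 72 mm tall, about 0.24 kg, standing at the start, arm roughly towards the robot. Body 67 mm across, spigot, lugs (along its +x and -x) and arm shaped as on the filter stage, but its top is closed, bevelled from 64 mm up. z up, x along its arm. Seated on the filter stage this point is 20 mm above filter_rim.
- cover_arm (a point): Point in the cover's orange turning arm, 82 mm from the axis and 27 mm above the cover's bottom; arm as on the filter stage (12 mm wide, to 90 mm from the axis, 20 to 34 mm above the bottom, along +x). Axes as the cover.
- pipe: Fixed upright steel air pipe with a red band, 16 mm across (foot 24 mm), 137 mm tall, standing close to the base on a diagonal of its socket, in the way of an arm that swings there. Origin at its foot.
- stub: Fixed short plugged air outlet, 19 mm across (foot 24 mm), 27 mm tall with a black plug, on the other side of the base, opposite the pipe; arms swing over it. Origin at its foot.
- bottle: Loose clear bottle, 58 mm across, 165 mm tall, a bystander. Origin at the centre of its underside.
- jar: Loose amber jar, 60 mm across, 85 mm tall, a bystander. Origin at the centre of its underside.
- model: Loose white plaster dental model, 62 x 75 mm, 36 mm tall, a bystander. Origin at the centre of its underside.
Not all that is in view belongs to the job. What is shaped like the base but pink or red is not meant.

How it is judged:
On the way, in this order (a step that is already met when the one before it is completed fails the run):
1. the filter stage is locked home in the base while the cover is still off it (horizontal distance between filter_mid and base_rim below 0.006 m and z of filter_mid in the frame of base_rim between 0.016 and 0.024 m and angle between the z axis of filter_mid and the z axis of base_rim, either way round below 0.08 rad and angle between the x axis of filter_mid and the y axis of base_rim, either way round below 0.24 rad and horizontal distance between cover_mid and filter_mid above 0.05 m), for 0.2 s.
2. the cover is locked home on the filter stage (horizontal distance between filter_mid and base_rim below 0.006 m and z of filter_mid in the frame of base_rim between 0.016 and 0.024 m and angle between the z axis of filter_mid and the z axis of base_rim, either way round below 0.08 rad and angle between the x axis of filter_mid and the y axis of base_rim, either way round below 0.24 rad and horizontal distance between cover_mid and filter_rim below 0.006 m and z of cover_mid in the frame of filter_rim between 0.016 and 0.024 m and angle between the z axis of cover_mid and the z axis of filter_rim, either way round below 0.08 rad and angle between the x axis of cover_mid and the x axis of filter_rim, either way round below 0.24 rad), for 0.2 s.
At the end, for the whole second after the job is handed in: Filter stage in the base and cover in the filter stage, each seated (centre 16 to 24 mm above the rim below, within 6 mm of its axis, upright within 0.08 rad) and turned home: filter arm within 0.24 rad of the base's y axis, either way; cover arm parallel to the filter arm within 0.24 rad (all of step 2); the robot touches nothing.
It fails at once if the bottle is moved more than 20 mm or tipped (distance of bottle from where it was at the start of the episode above 0.02 m or angle between bottle's own z axis and vertical above 0.3 rad).
It fails at once if the jar is moved more than 20 mm or tipped (distance of jar from where it was at the start of the episode above 0.02 m or angle between jar's own z axis and vertical above 0.3 rad).
It fails at once if the plaster model is moved more than 20 mm or tipped (distance of model from where it was at the start of the episode above 0.02 m or angle between model's own z axis and vertical above 0.3 rad).
It also fails if it takes over 72 s, if anything falls off the work surface, if the arm or the gripper's body presses on something with over 40 N, if the wrist force passes 120 N, or if a joint passes its speed limit or range.

### The arm

A 6-joint arm with a two-finger parallel gripper is mounted at the origin on the work surface. World frame = base frame: x ahead of the robot, y to its left, z up, the work surface at z = 0. Lengths are in m, angles in rad, forces in N, time in s.
With the tool pointing down it reaches from about 0.35 to 0.925 m from the base axis. Payload 6.4 kg.
Tool frame: the origin (TCP) lies midway between the tips of the shut fingers; the grasp point (between the pads) lies 19 mm behind it; z points along the fingers, y is the line along which they close (so a half turn about z gives the same grasp; the last joint's range is limited). The gripper opens to 94 mm and grips with 3 to 60 N. Pads are 16 mm wide; open, the fingers measure 119 mm over their backs; the gripper's body (75 mm by 177 mm) begins 78 mm behind the grasp point.
Start: joints at [-1.389, 0.245, 1.558, -0, 1.339, -0.174], TCP at [0.226, -0.609, 0.176] pointing down, gripper open.
Joint ranges: [-3.13, 3.13], [-1.02, 2.26], [0.13, 2.54], [-0.95, 4.09], [0.21, 2.88], [-2.74, 2.74]. Speed limits (rad/s): [2.57, 2.57, 3.14, 3.14, 3.14, 3.14].

### API

Orientations are given as a unit quaternion [x, y, z, w].
In Python, from cell import bot gives the robot as it stands.
- The arm moves only by the tool play_rows, never from a script. Its argument "commands" is a list of rows, each a list of 5 numbers: the shift along the tool's x, y, z in cm, then the turn about the tool's z in rad, then the finger opening in cm, from 0 to 9.4. In form: [[dx, dy, dz, spin, gripper], ...]. A call has 1 to 12 rows; each row is the pose to reach, as a shift and turn from the pose commanded when the call began, along the tool's axes at that moment; what a row does not reach only later rows make up. A row lasts 1/8 s, in which the tool goes at most 62.5 mm and 10.7 degrees, less where a joint would pass 70% of its speed; a pose out of reach is approached as far as the arm can. A call with a gripper value outside its range is refused whole. The fingers move at their own pace and stop on an object; "force" is the grip in N (left out, the last holds). Time passes only in rows, so rows that repeat a pose let the fingers close. It gives the time, the measured TCP pose, the force, the opening and the grip force at its end, in the units of the state.
- bot.observe(): the state, without advancing time (a new reading comes with each control period).
- bot.grab_frame(name): name is "scene" or "top" or "wrist"; returns a dict with "img" (420x560x3 uint8, red, green, blue), "camera_matrix" (3x3 intrinsics, pixels), "dist" ([k1, k2, p1, p2, k3] as OpenCV has them; the pictures are not rectified), "rvec" (rotation vector, rad) and "tvec" (3), from world to camera coordinates, as OpenCV has them; the wrist camera has in their place "tool_from_camera" (4x4, takes a point from camera to tool coordinates, whose origin is the TCP and whose axes are the flange's). Camera axes: x right, y down, z forward; pixel columns grow to the right and rows downward; lengths in m; the calibration is good to about 2 mm. A picture is of the moment at which its call begins: read the wrist's pose just before it. There is no depth.
- bot.hand_in(): hands the job in; it is judged then, once.
Trained networks look in a picture, given as the dict that the camera call returned (one of the last four; its "shot" number tells which), for a name from the list of things; names that differ only in an ending like _2 or _b are one class to them, and where a whole thing is asked for, a point or a joint stands for the part that bears it (a point fixed in the world has none). Each returns a list of dicts, best first, with "score" (0 to 1); they miss things now and then, are a little off and sometimes report something else, mostly with a low value. They report only what shows in the picture. A call takes as long as a camera call. They do not tell look-alikes from the thing itself.
- bot.look_for(picture, label): "bbox" ([left, top, right, bottom] in pixels, round what is visible of it).
- bot.regions_of(picture, label): "mask" (420x560 bool, what is visible of it) and "bbox" ([left, top, right, bottom] in pixels, round what is visible of it).
- bot.place_of(picture, label): "position" ([row, column] in pixels: a listed point, or the origin of a listed thing).
The state is a dict: "clock": time; "joint_positions": joint angles; "joint_vel": joint speeds; "effort": joint torques, N m; "position": TCP position; "tcp_rot": TCP orientation; "force": force on the tool from outside, world axes, zero at the start; "wrist_torque": the same for the moment, N m; "width": opening from 0.0 (shut) to 1.0 (fully open); "finger_force": force on a finger pad.
Only numpy, scipy, OpenCV 4.12 (cv2) and the standard library are available. Lean on these libraries where they do the work, as an engineer would, in place of code of your own. Each camera call takes 0.05 s, during which the arm holds its last target. There are 200 camera calls.

## Working session

There is one attempt and no reset: what is moved stays moved. The work goes in short steps, Python scripts to look and compute and a tool call to move; the robot and the scene stay as the last step left them, time stands still between calls to the robot, and variables do not carry over. Pictures are saved under pics/ and viewed, at most 10 in all, crops included, and the job is handed in when it is done.

Besides the shell and the picture viewer there is one more tool, called in YAML: its name, and indented under it one key for each argument. play_rows: Moves the arm, as the interface text tells. Its arguments: {"type":"object","properties":{"commands":{"type":"array"},"force":{"type":"number"}},"required":["commands"]}

```bash
mkdir -p pics; ls; cat > h.py <<'E'
import numpy as np, cv2
from cell import bot
from scipy.spatial.transform import Rotation as R
def cam(f):
    K=np.array(f["camera_matrix"]);D=np.array(f["dist"],float)
    if "rvec" in f:
        Rw=cv2.Rodrigues(np.array(f["rvec"],float))[0];t=np.array(f["tvec"],float).ravel()
    else:
        s=f["state"];T=np.eye(4);T[:3,:3]=R.from_quat(s["tcp_rot"]).as_matrix();T[:3,3]=s["position"]
        M=np.linalg.inv(T@np.array(f["tool_from_camera"]));Rw=M[:3,:3];t=M[:3,3]
    return K,D,Rw,t
def grab(n):
    s=bot.observe();f=bot.grab_frame(n)
    if n=="wrist": f["state"]=s
    return f
def ray(f,uv):
    K,D,Rw,t=cam(f)
    p=cv2.undistortPoints(np.array([[uv]],float),K,D).ravel()
    return -Rw.T@t, Rw.T@np.array([p[0],p[1],1.])
def onz(f,uv,z):
    c,d=ray(f,uv);return c+d*(z-c[2])/d[2]
def proj(f,P):
    K,D,Rw,t=cam(f);return cv2.projectPoints(np.array(P,float).reshape(-1,3),cv2.Rodrigues(Rw)[0],t,K,D)[0].reshape(-1,2)
Z=dict(base=0,base_rim=.055,filter_mid=.036,filter_arm=.027,filter_rim=.072,cover_mid=.036,cover_arm=.027,pipe=0,stub=0,bottle=0,jar=0,model=0,filter_foot=0)
def save(f,n): cv2.imwrite("pics/"+n,f["img"][:,:,::-1])
def pt(f,l,z=None,k=3):
    for r in bot.place_of(f,l)[:k]:
        uv=[r["position"][1],r["position"][0]]
        print(l,round(r["score"],2),np.round(uv,1),np.round(onz(f,uv,Z[l] if z is None else z),4))
E
python3 - <<'E'
from h import *
for n in ("top","scene"):
    f=grab(n);save(f,n+"0.png");print(n, np.round(ray(f,(280,210)),3))
    for l in Z: pt(f,l)
print(bot.observe())
E
```

```text
pics
top [[ 0.47   0.003  1.337]
 [ 0.084 -0.037 -0.996]]
base 0.84 [262.7 226.2] [ 0.5408 -0.0037  0.    ]
base 0.62 [203.3 295.5] [0.3643 0.144  0.    ]
base 0.61 [296.8 309.3] [ 0.3317 -0.092   0.    ]
base_rim 0.86 [260.9 226.4] [0.5373 0.0009 0.055 ]
base_rim 0.79 [295.5 306.4] [ 0.3444 -0.0849  0.055 ]
base_rim 0.66 [252.8 262.4] [0.4496 0.0196 0.055 ]
filter_mid 0.58 [362.  249.2] [ 0.4844 -0.2504  0.036 ]
filter_arm 0.9 [360.5 283.7] [ 0.3987 -0.2484  0.027 ]
filter_arm 0.61 [240.9 148. ] [0.7357 0.0534 0.027 ]
filter_arm 0.51 [173.3 173.1] [0.6699 0.2217 0.027 ]
filter_rim 0.98 [364.4 249.8] [ 0.4826 -0.2492  0.072 ]
cover_mid 0.69 [161.9 228.1] [0.5314 0.2452 0.036 ]
cover_mid 0.38 [342.5 168.8] [ 0.6849 -0.2017  0.036 ]
cover_mid 0.21 [368.4 250.3] [ 0.4818 -0.2664  0.036 ]
cover_arm 0.56 [169.2 259.7] [0.4537 0.227  0.027 ]
pipe 0.68 [264.5 191.3] [ 0.63   -0.0074  0.    ]
stub 0.42 [253.7 263.3] [0.4465 0.018  0.    ]
bottle 0.68 [173.8 173.6] [0.6728 0.2249 0.    ]
jar 0.82 [345.9 167.6] [ 0.6941 -0.2162  0.    ]
jar 0.5 [260.1 228.7] [0.5343 0.0028 0.    ]
model 0.71 [
[... 1183 characters left out ...]
clock': 1.4, 'joint_positions': array([-1.38913489e+00,  2.45146189e-01,  1.55778994e+00,  2.27325994e-05,
        1.33867577e+00, -1.74119737e-01]), 'joint_vel': array([-0.00103561,  0.00078002,  0.00065265,  0.00051717, -0.0004562 ,
        0.0001378 ]), 'effort': array([-2.52072598e-03, -4.15829122e+01, -3.14869916e+01,  6.85252715e-02,
        2.89668969e-02, -1.39670649e-05]), 'position': array([ 0.22641338, -0.60931301,  0.1761311 ]), 'tcp_rot': array([ 9.84219614e-01,  1.76951268e-01,  1.10250629e-05, -9.66748735e-06]), 'force': array([0.5098602 , 0.02162691, 0.18610225]), 'wrist_torque': array([ 0.02250628, -0.00792365,  0.03723184]), 'finger_force': 0.0, 'width': 0.9987558831114818}
```

View pictures.

```bash
python3 - <<'E'
import cv2
a=cv2.imread("pics/top0.png")[110:410,110:360];cv2.imwrite("pics/top0c.png",cv2.resize(a,None,fx=2,fy=2,interpolation=cv2.INTER_CUBIC))
a=cv2.imread("pics/scene0.png")[120:400,90:360];cv2.imwrite("pics/sc0c.png",cv2.resize(a,None,fx=2,fy=2,interpolation=cv2.INTER_CUBIC))
E
```

```text
(no output)
```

View pics/top0c.png

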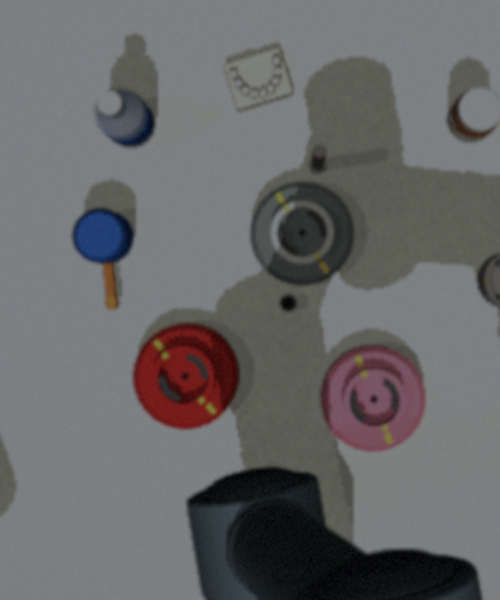

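View pics/sc0c.png

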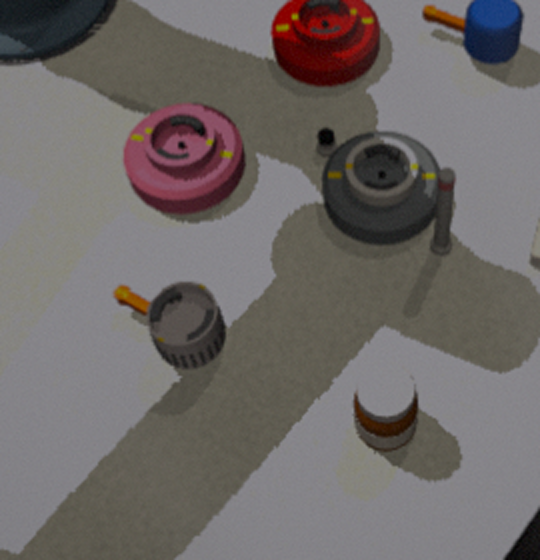

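play_rows:
  commands:
    - [9, -6, -1, -0.18, 9.4]
    - [18, -12, -2, -0.36, 9.4]
    - [27, -18, -3, -0.54, 9.4]
    - [36.6, -24.7, -4, -0.72, 9.4]
    - [36.6, -24.7, -4, -0.9, 9.4]
    - [36.6, -24.7, -4, -1.08, 9.4]
    - [36.6, -24.7, -4, -1.26, 9.4]
    - [36.6, -24.7, -4, -1.44, 9.4]
    - [36.6, -24.7, -4, -1.62, 9.4]
    - [36.6, -24.7, -4, -1.8, 9.4]
    - [36.6, -24.7, -4, -1.98, 9.4]
    - [36.6, -24.7, -4, -2.16, 9.4]
  force: 40

```text
clock: 2.9
position: [0.4835, -0.2503, 0.2163]
tcp_rot: [0.305, 0.952, -0.0, 0.0]
force: [0.7, 0.0, -0.8]
width: 1.0
finger_force: 0.0
```

play_rows:
  commands:
    - [0, 0, 0, -0.18, 9.4]
    - [0, 0, 0, -0.36, 9.4]
    - [0, 0, 0, -0.54, 9.4]
    - [0, 0, 0, -0.625, 9.4]
    - [0, 0, 0, -0.625, 9.4]
    - [0, 0, 0, -0.625, 9.4]

```text
clock: 3.65
position: [0.4835, -0.2503, 0.2162]
tcp_rot: [0.001, 1.0, -0.0, 0.0]
force: [0.5, -0.4, 0.6]
width: 1.002
finger_force: 0.0
```

```bash
cat >> h.py <<'E'
def pose():
    s=bot.observe();M=R.from_quat(s["tcp_rot"]).as_matrix()
    print("t",round(s["clock"],2),"tcp",np.round(s["position"],4),"yaw",round(np.degrees(np.arctan2(M[1,0],M[0,0])),2),"tilt",np.round(M[:,2],3),"F",np.round(s["force"],1),"Tq",np.round(s["wrist_torque"],2),"w",round(s["width"]*94,1),"ff",round(s["finger_force"],1),"q6",round(s["joint_positions"][5],2));return s
E
python3 - <<'E'
from h import *
pose()
f=grab("wrist");save(f,"w1.png");print(np.round(f["tool_from_camera"],3))
for l in("filter_mid","filter_arm","filter_rim","base_rim"):pt(f,l)
f=grab("top");save(f,"top1.png")
for l in("filter_mid","filter_arm","filter_rim","base_rim"):pt(f,l,k=1)
f=grab("scene");save(f,"scene1.png")
for l in("filter_mid","filter_arm","filter_rim","base_rim"):pt(f,l,k=1)
E
```

```text
t 3.65 tcp [ 0.4835 -0.2503  0.2162] yaw 179.88 tilt [ 0. -0. -1.] F [ 0.5 -0.4  0.6] Tq [ 0.04 -0.19  0.03] w 94.2 ff 0.0 q6 -2.25
[[ 0.001 -0.97  -0.242  0.07 ]
 [ 1.     0.001  0.     0.001]
 [-0.    -0.242  0.97  -0.208]
 [ 0.     0.     0.     1.   ]]
filter_mid 0.66 [276.1 182.5] [ 0.4816 -0.2557  0.036 ]
filter_arm 0.95 [274.2 115.8] [ 0.4057 -0.2576  0.027 ]
filter_rim 0.73 [282.3 190.5] [ 0.484  -0.2485  0.072 ]
base_rim 0.77 [446.5  44. ] [ 0.3377 -0.0832  0.055 ]
base_rim 0.55 [500.  237.2] [0.5429 0.0027 0.055 ]
filter_mid 0.46 [362.2 248.1] [ 0.4871 -0.2509  0.036 ]
filter_rim 0.42 [365.1 249.7] [ 0.4828 -0.2509  0.072 ]
base_rim 0.83 [197.8 300. ] [0.3577 0.1513 0.055 ]
filter_mid 0.69 [181.7 282.9] [ 0.4799 -0.2521  0.036 ]
filter_arm 0.78 [148.9 269.7] [ 0.4027 -0.2637  0.027 ]
filter_rim 0.9 [177.4 272.4] [ 0.4751 -0.2498  0.072 ]
base_rim 0.94 [255.9 128.3] [0.3744 0.1446 0.055 ]
```

View pics/w1.png

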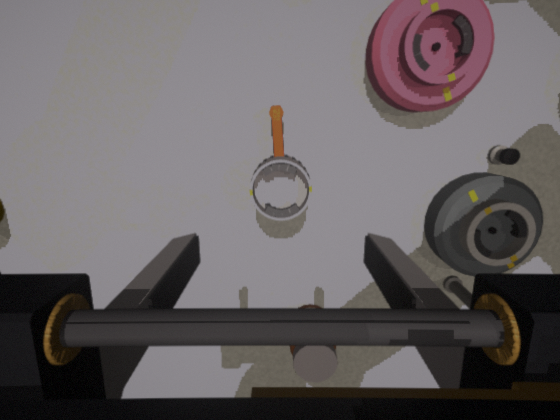

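play_rows:
  commands:
    - [-1.2, 6, 0, 0, 9.4]
    - [-2.4, 12, 0, 0, 9.4]
    - [-3.6, 18, 0, 0, 9.4]
    - [-5.3, 25, 0, 0, 9.4]
    - [-5.3, 25, 0, 0, 9.4]
    - [-5.3, 25, 0, 0, 9.4]

```text
clock: 5.15
position: [0.5367, -0.0002, 0.2161]
tcp_rot: [-0.0, 1.0, -0.0, -0.0]
force: [-0.0, -0.2, 0.4]
width: 1.001
finger_force: 0.0
```

```bash
python3 - <<'E'
from h import *
import pickle
s=pose()
f=grab("wrist");save(f,"w2.png");pickle.dump(f,open("w2.pkl","wb"))
for l in("base","base_rim","pipe","stub"):pt(f,l,k=2)
a=f["img"][80:320,150:430,::-1];cv2.imwrite("pics/w2c.png",cv2.resize(a,None,fx=2.5,fy=2.5,interpolation=cv2.INTER_CUBIC))
E
```

```text
t 5.15 tcp [ 5.367e-01 -2.000e-04  2.161e-01] yaw -179.98 tilt [-0. -0. -1.] F [-0.  -0.2  0.4] Tq [ 0.08 -0.2   0.02] w 94.1 ff 0.0 q6 -1.78
base 0.92 [409.2  27.7] [0.3618 0.1466 0.    ]
base 0.67 [282.  184.6] [0.5438 0.0013 0.    ]
base_rim 0.91 [282.6 190.4] [0.5404 0.0019 0.055 ]
base_rim 0.71 [429.3  11.8] [0.3616 0.1458 0.055 ]
pipe 0.67 [266.5 249.3] [ 0.6327 -0.0195  0.    ]
stub 0.81 [296.3 112.9] [0.4549 0.0187 0.    ]
stub 0.51 [ 34.8 138.6] [ 0.4872 -0.3026  0.    ]
```

View pics/w2c.png

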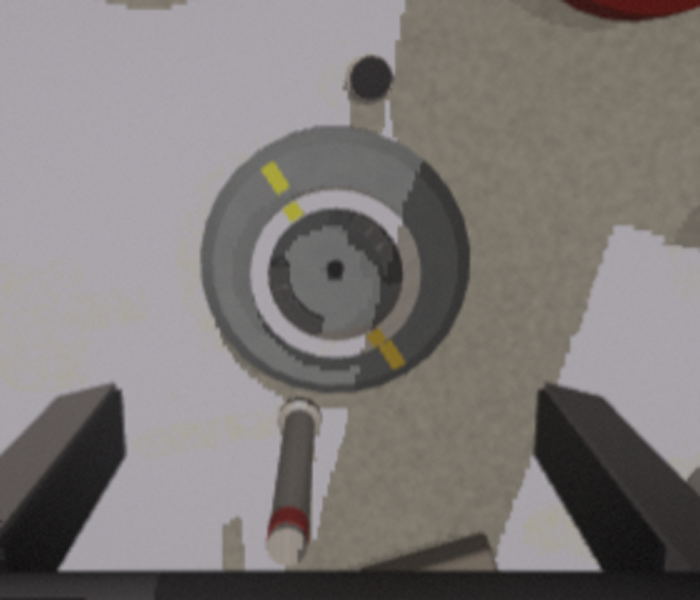

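```bash
python3 - <<'E'
from h import *
import pickle
f=pickle.load(open("w2.pkl","rb"))
c=lambda x,y:(150+(x+.5)/2.5-.5,80+(y+.5)/2.5-.5)
a,b=[onz(f,c(*p),.055) for p in((293,211),(376,337))]
d,e=[onz(f,c(*p),.037) for p in((275,178),(390,350))]
ang=lambda v:np.degrees(np.arctan2(v[1],v[0]))
print("collar",onz(f,c(335,273.5),.055),(a+b)/2,ang(b-a),np.linalg.norm(b-a));print("base",(d+e)/2,ang(e-d),np.linalg.norm(d-e))
print("pipetop",onz(f,c(285,548),.137),"foot",onz(f,c(299,412),0.0))
# gray disc outer edge: fit collar via threshold bright ring
# filter from w1
g=dict(f);g["state"]=dict(f["state"]);g["state"]["position"]=np.array([.4835,-.2503,.2162]);g["state"]["tcp_rot"]=np.array([.001,1,0,0.])
m=[onz(g,p,.072) for p in((251,191),(310,188))];print("filter rim",(m[0]+m[1])/2,ang(m[0]-m[1])-90+180,np.linalg.norm(m[0]-m[1]))
t=onz(g,(276.5,112),.034);r=onz(g,(278.8,152),.034);print("arm",t,r,ang(t-r),ang(t-(m[0]+m[1])/2))
im=cv2.imread("pics/w1.png")[95:230,240:320];cv2.imwrite("pics/w1c.png",cv2.resize(im,None,fx=4,fy=4,interpolation=cv2.INTER_CUBIC))
E
```

```text
collar [0.53891887 0.00315328 0.055     ] [0.53969502 0.00328065 0.055     ] 33.0358228331338 0.06888498999577936
base [0.5389593  0.00278152 0.037     ] 33.48143535923811 0.09854092223406662
pipetop [ 0.62916296 -0.01614008  0.137     ] foot [ 0.62579106 -0.01569043  0.        ]
filter rim [ 0.48290548 -0.25045598  0.072     ] 2.8865363168403633 0.06349857392022909
arm [ 0.4017354  -0.25485317  0.034     ] [ 0.44619862 -0.2524159   0.034     ] -176.86244652759848 -176.89917173911553
```

View pics/w1c.png

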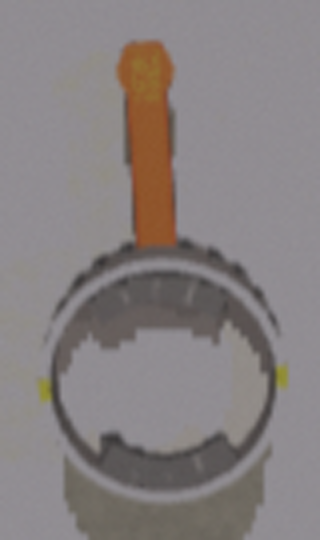

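play_rows:
  commands:
    - [1.2, -6, 0, -0.054, 9.4]
    - [2.4, -12, 0, -0.054, 9.4]
    - [3.8, -18, 0, -0.054, 9.4]
    - [5.37, -25.03, 3, -0.054, 9.4]
    - [5.37, -25.03, 6, -0.054, 9.4]
    - [5.37, -25.03, 10, -0.054, 9.4]
    - [5.37, -25.03, 14, -0.054, 9.4]
    - [5.37, -25.03, 17, -0.054, 9.4]
    - [5.37, -25.03, 18.2, -0.054, 9.4]
    - [5.37, -25.03, 18.2, -0.054, 9.4]
    - [5.37, -25.03, 18.2, -0.054, 6]
    - [5.37, -25.03, 18.2, -0.054, 6]

```text
clock: 6.9
position: [0.4836, -0.2513, 0.0356]
tcp_rot: [-0.027, 1.0, -0.001, 0.001]
force: [0.3, 0.2, 0.5]
width: 0.826
finger_force: 0.0
```

play_rows:
  commands:
    - [0, 0, 0, 0, 6]
    - [0, 0, 0, 0, 6]
    - [0, 0, 0, 0, 6]

```text
clock: 7.28
position: [0.4833, -0.251, 0.035]
tcp_rot: [-0.027, 1.0, -0.0, 0.001]
force: [-0.4, -0.0, 3.9]
width: 0.711
finger_force: 40.0
```

```bash
python3 -c "
from h import *
pose()
f=grab('wrist');save(f,'w3.png')
for l in('filter_arm','filter_rim'):pt(f,l,k=1)
cv2.imwrite('pics/w3c.png',cv2.resize(f['img'][60:320,150:430,::-1],None,fx=2,fy=2))"
```

```text
t 7.28 tcp [ 0.4833 -0.251   0.035 ] yaw -176.95 tilt [ 0.001 -0.001 -1.   ] F [-0.4 -0.   3.9] Tq [ 0.08 -0.06 -0.03] w 66.8 ff 40.0 q6 -2.31
filter_arm 0.86 [281.3 102.2] [ 0.4011 -0.2546  0.027 ]
filter_rim 0.88 [281.9 254.9] [ 0.4833 -0.2498  0.072 ]
```

View pics/w3c.png

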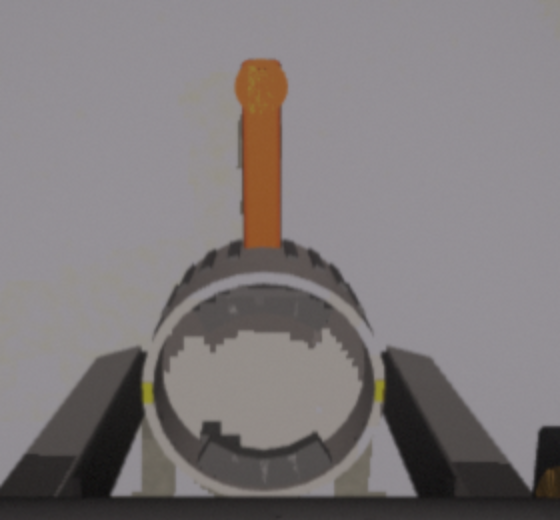

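play_rows:
  commands:
    - [0, 0, -3, 0, 6]
    - [0, 0, -7, 0, 6]
    - [-0.5, 2, -10, -0.1, 6]
    - [-1.8, 7, -10, -0.22, 6]
    - [-3.2, 12, -10, -0.34, 6]
    - [-4.6, 17, -10, -0.46, 6]
    - [-5.9, 21.5, -10, -0.528, 6]
    - [-6.81, 24.93, -10, -0.528, 6]
    - [-6.81, 24.93, -8, -0.528, 6]
    - [-6.81, 24.93, -7, -0.528, 6]
    - [-6.81, 24.93, -7, -0.528, 6]

```text
clock: 8.8
position: [0.536, 0.002, 0.1024]
tcp_rot: [-0.286, 0.958, 0.001, -0.002]
force: [0.2, 0.1, -3.5]
width: 0.704
finger_force: 40.0
```

```bash
python3 -c "
from h import *
pose()
for n in ('top','scene'):
    f=grab(n);save(f,n+'4.png')
    for l in('filter_arm','filter_rim','filter_mid'):pt(f,l,{'filter_arm':.097,'filter_rim':.142,'filter_mid':.106}[l],k=1)
    pt(f,'base_rim')
f=grab('wrist');save(f,'w4.png')
cv2.imwrite('pics/w4c.png',cv2.resize(f['img'][60:320,150:430,::-1],None,fx=2,fy=2))"
```

```text
t 8.8 tcp [0.536  0.002  0.1024] yaw -146.73 tilt [-0.004  0.001 -1.   ] F [ 0.2  0.1 -3.5] Tq [ 0.09 -0.14 -0.  ] w 66.2 ff 40.0 q6 -2.36
base_rim 0.63 [297.9 310. ] [ 0.3358 -0.0908  0.055 ]
base_rim 0.61 [342.6 169.4] [ 0.6802 -0.1989  0.055 ]
base_rim 0.52 [165.  225.8] [0.5362 0.2342 0.055 ]
filter_arm 0.78 [237.9 191.1] [ 0.4686 -0.0468  0.097 ]
filter_rim 0.64 [274.9 179.8] [ 0.5349 -0.0083  0.142 ]
filter_mid 0.59 [279.2 186.5] [0.5361 0.0046 0.106 ]
base_rim 0.97 [277.6 203.8] [ 0.5374 -0.0041  0.055 ]
base_rim 0.87 [250.8 128. ] [0.364  0.1387 0.055 ]
base_rim 0.82 [177.2 190. ] [ 0.3381 -0.0947  0.055 ]
```

View pics/w4c.png

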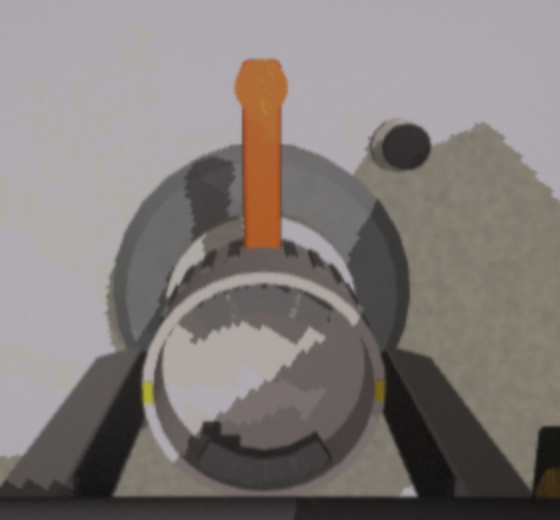

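```bash
python3 -c "
from h import *
s=pose()
f=grab('wrist')
th=np.linspace(0,2*np.pi,361)
def ext(c,r,z):
    P=np.c_[c[0]+r*np.cos(th),c[1]+r*np.sin(th),0*th+z];q=(proj(f,P)-[150,60])*2
    return np.round([q[:,0].min(),q[:,0].max(),q[:,1].min()],1)
for c in((.538,.0016),(.541,.0016),(.538,.0046)):
    print(c,'collar',ext(c,.0385,.055),'base',ext(c,.065,.037),ext(c,.065,.0))
p=s['position'];print('rim held',ext(p,.0335,p[2]+.037))
"
```

```text
t 9.35 tcp [0.5376 0.0019 0.1043] yaw -146.7 tilt [ 0. -0. -1.] F [ 0.3 -0.5 -4.1] Tq [ 0.1  -0.16  0.04] w 66.2 ff 40.0 q6 -2.36
(0.538, 0.0016) collar [162.9 355.9 209.2] base [106.5 412.8 137.6] [124.2 395.9 136.2]
(0.541, 0.0016) collar [159.  351.5 215.7] base [103.  408.6 144. ] [121.  392.2 141.8]
(0.538, 0.0046) collar [169.4 362.  213.5] base [112.7 418.5 141.9] [129.6 401.  139.9]
rim held [136.8 382.1 268. ]
```

play_rows:
  commands:
    - [-0.15, 0, 0.5, 0, 6]
    - [-0.15, 0, 1.0, 0, 6]
    - [-0.15, 0, 1.5, 0, 6]
    - [-0.15, 0, 1.8, 0, 6]
    - [-0.15, 0, 2.0, 0, 6]
    - [-0.15, 0, 2.0, 0, 6]

```text
clock: 10.15
position: [0.5387, 0.0028, 0.084]
tcp_rot: [-0.287, 0.958, 0.0, -0.0]
force: [0.2, -0.3, -3.7]
width: 0.706
finger_force: 40.0
```

play_rows:
  commands:
    - [0, 0, 0.4, 0, 6]
    - [0, 0, 0.7, 0, 6]
    - [0, 0, 0.9, 0, 6]
    - [0, 0, 0.98, 0, 6]
    - [0, 0, 0.98, 0, 6]

```text
clock: 10.78
position: [0.5388, 0.0028, 0.0744]
tcp_rot: [-0.287, 0.958, -0.0, 0.0]
force: [0.1, -0.2, -2.3]
width: 0.706
finger_force: 40.0
```

play_rows:
  commands:
    - [0, 0, 0.1, 0, 6]
    - [0, 0, 0.1, 0, 7.4]
    - [0, 0, 0.1, 0, 7.4]
    - [0, 0, 0.1, 0, 6]
    - [0, 0, 0.1, 0, 6]
    - [0, 0, 0.1, 0, 6]
  force: 40

```text
clock: 11.52
position: [0.5391, 0.0027, 0.0736]
tcp_rot: [-0.287, 0.958, -0.0, 0.0]
force: [1.2, -0.1, 1.4]
width: 0.705
finger_force: 40.0
```

```bash
python3 -c "
from h import *
pose()"
```

```text
t 11.53 tcp [0.5391 0.0027 0.0736] yaw -146.7 tilt [ 0.001 -0.    -1.   ] F [ 1.2 -0.1  1.4] Tq [ 0.03 -0.24 -0.01] w 66.3 ff 40.0 q6 -2.36
```

play_rows:
  commands:
    - [0, 0, 0, 0.1, 6]
    - [0, 0, 0, 0.2, 6]
    - [0, 0, 0, 0.3, 6]
    - [0, 0, 0, 0.4, 6]

```text
clock: 12.02
position: [0.5389, 0.0028, 0.0736]
tcp_rot: [-0.089, 0.996, -0.0, 0.0]
force: [-0.1, -0.7, 1.2]
width: 0.704
finger_force: 40.0
```

```bash
python3 -c "
from h import *
pose()"
```

```text
t 12.03 tcp [0.5389 0.0028 0.0736] yaw -169.78 tilt [ 0. -0. -1.] F [-0.1 -0.7  1.2] Tq [ 0.02 -0.01  0.1 ] w 66.2 ff 40.0 q6 -1.95
```

play_rows:
  commands:
    - [0, 0, 0, 0.12, 6]
    - [0, 0, 0, 0.24, 6]
    - [0, 0, 0, 0.36, 6]
    - [0, 0, 0, 0.48, 6]
    - [0, 0, 0, 0.6, 6]
    - [0, 0, 0, 0.72, 6]
    - [0, 0, 0, 0.84, 6]
    - [0, 0, 0, 0.96, 6]
    - [0, 0, 0, 1.05, 6]
    - [0, 0, 0, 1.12, 6]
    - [0, 0, 0, 1.17, 6]
    - [0, 0, 0, 1.17, 6]

```text
clock: 13.52
position: [0.5396, 0.0029, 0.0737]
tcp_rot: [0.473, 0.881, 0.0, 0.001]
force: [2.7, 0.1, 0.4]
width: 0.709
finger_force: 40.0
```

```bash
python3 -c "
from h import *
pose()"
```

```text
t 13.53 tcp [0.5396 0.0029 0.0737] yaw 123.52 tilt [ 0.002 -0.001 -1.   ] F [2.7 0.1 0.4] Tq [ 0.17 -0.82  1.08] w 66.6 ff 40.0 q6 -0.79
```

play_rows:
  commands:
    - [0, 0, 0, 0, 9.4]
    - [0, 0, 0, 0, 9.4]
    - [0, 0, 0, 0, 9.4]
    - [0, 0, -3, 0, 9.4]
    - [0, 0, -7, 0, 9.4]
    - [0, 0, -12, 0, 9.4]
    - [0, 0, -15, 0, 9.4]
    - [0, 0, -15, 0, 9.4]
    - [0, 0, -15, 0, 9.4]

```text
clock: 14.65
position: [0.5378, 0.0029, 0.2216]
tcp_rot: [0.475, 0.88, -0.0, -0.001]
force: [0.5, -0.3, 0.8]
width: 1.001
finger_force: 0.0
```

```bash
python3 -c "
from h import *
import pickle
s=pose()
f=grab('wrist');save(f,'w5.png');pickle.dump(f,open('w5.pkl','wb'))
pt(f,'filter_arm',.066);pt(f,'filter_rim',.111)
cv2.imwrite('pics/w5c.png',cv2.resize(f['img'][60:320,150:430,::-1],None,fx=2,fy=2))"
```

```text
t 14.65 tcp [0.5378 0.0029 0.2216] yaw 123.33 tilt [-0.003  0.001 -1.   ] F [ 0.5 -0.3  0.8] Tq [-0.02 -0.13 -0.06] w 94.1 ff 0.0 q6 -0.79
filter_arm 0.97 [274.5 113. ] [0.4873 0.0665 0.066 ]
filter_rim 0.6 [287.  194.8] [0.5409 0.0083 0.111 ]
```

View pics/w5c.png

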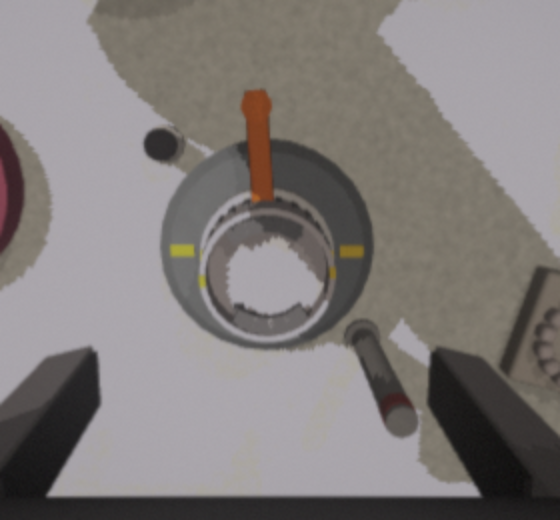

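```bash
python3 -c "
from h import *
import pickle
f=pickle.load(open('w5.pkl','rb'))
c=lambda x,y:(150+(x+.5)/2-.5,60+(y+.5)/2-.5)
ang=lambda v:np.degrees(np.arctan2(v[1],v[0]))
pose()
m=[onz(f,c(*p),.111) for p in((202,281),(332,272))];C=(m[0]+m[1])/2
print(C,ang(m[1]-m[0])+90, np.linalg.norm(m[1]-m[0]))
t=onz(f,c(257,105),.073);r=onz(f,c(262,195),.073);print(t,ang(t-r),ang(t-C),np.linalg.norm((t-C)[:2]))
d=[onz(f,c(*p),.037) for p in((182,251),(351,251))];print('base',(d[0]+d[1])/2,ang(d[1]-d[0]))
"
```

```text
t 14.8 tcp [0.5377 0.003  0.2213] yaw 123.34 tilt [-0.004  0.001 -1.   ] F [-0.9 -0.6 -0.5] Tq [ 0.   -0.15  0.03] w 93.8 ff 0.0 q6 -0.79
[0.53957283 0.00361775 0.111     ] 127.43585039259361 0.06373362155390574
[0.49036011 0.06919606 0.073     ] 126.54313995357394 126.88610394820223 0.08199027451716964
base [0.54007155 0.00298716 0.037     ] 33.378362344046266
```

play_rows:
  commands:
    - [4, 2.5, 0, -0.17, 9.4]
    - [8, 5, 0, -0.34, 9.4]
    - [12, 7.6, 0, -0.51, 9.4]
    - [16, 10.1, 0, -0.68, 9.4]
    - [20.3, 12.8, 0, -0.85, 9.4]
    - [20.3, 12.8, 0, -1.02, 9.4]
    - [20.3, 12.8, 0, -1.17, 9.4]
    - [20.3, 12.8, 0, -1.17, 9.4]
    - [20.3, 12.8, 0, -1.17, 9.4]
    - [20.3, 12.8, 0, -1.17, 9.4]

```text
clock: 16.05
position: [0.534, 0.2426, 0.2231]
tcp_rot: [-0.09, 0.996, -0.0, -0.0]
force: [0.4, 0.3, 0.6]
width: 1.001
finger_force: 0.0
```

```bash
python3 -c "
from h import *
import pickle
s=pose()
f=grab('wrist');save(f,'w6.png');pickle.dump(f,open('w6.pkl','wb'))
pt(f,'cover_arm');pt(f,'cover_mid',k=1)
cv2.imwrite('pics/w6c.png',cv2.resize(f['img'][60:320,150:430,::-1],None,fx=2,fy=2))"
```

```text
t 16.05 tcp [0.534  0.2426 0.2231] yaw -169.7 tilt [-0. -0. -1.] F [0.4 0.3 0.6] Tq [ 0.08 -0.14  0.03] w 94.1 ff 0.0 q6 -1.52
cover_arm 0.67 [ 29.9 155.7] [ 0.5572 -0.0552  0.027 ]
cover_arm 0.62 [289.4 110.7] [0.45   0.2376 0.027 ]
cover_mid 0.35 [248.9 278.5] [0.6641 0.2246 0.036 ]
```

View pics/w6c.png

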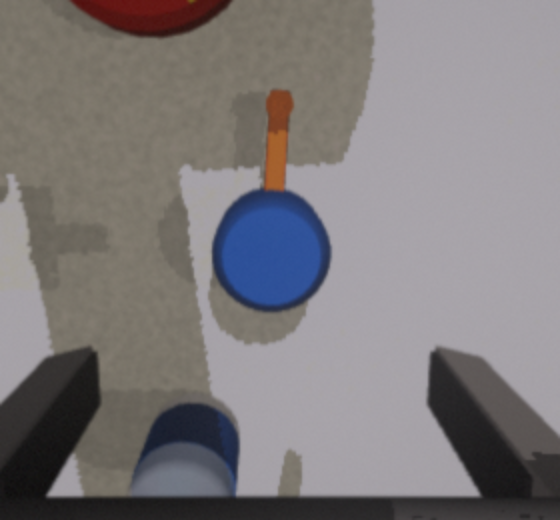

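```bash
python3 -c "
from h import *
import pickle
from scipy.optimize import least_squares
f=pickle.load(open('w6.pkl','rb'))
im=f['img'].astype(int);m=(im[:,:,2]>1.4*im[:,:,0])&(im[:,:,2]-im[:,:,0]>25)
n,l,st,ce=cv2.connectedComponentsWithStats(m.astype(np.uint8));k=l[185,285];print(st[k],ce[k])
x,y,w,h=st[k][:4];obs=np.array([x-.5,x+w-.5,y-.5,y+h-.5])
th=np.linspace(0,2*np.pi,181)
def ext(c):
    P=np.vstack([np.c_[c[0]+.0335*np.cos(th),c[1]+.0335*np.sin(th),0*th+z] for z in(.016,.064)]);q=proj(f,P)
    return np.r_[q.min(0)[0],q.max(0)[0],q.min(0)[1],q.max(0)[1]]
s=least_squares(lambda c:ext(c)-obs,[.533,.243],diff_step=1e-4);C=s.x;print(C,s.fun)
c=lambda x,y:(150+(x+.5)/2-.5,60+(y+.5)/2-.5)
ang=lambda v:np.degrees(np.arctan2(v[1],v[0]))
t=onz(f,c(280,103),.034);r=onz(f,c(274.5,188),.034);print(t,ang(t-r)%360,ang(t[:2]-C)%360,np.linalg.norm(t[:2]-C))
pose()
"
```

```text
[ 257  155   58   60 2738] [285.03907962 184.70598977]
[0.53275427 0.24787408] [-0.96498798  0.96400054 -1.42526704  1.43022326]
[0.45081135 0.2379746  0.034     ] 186.84057284030254 186.88848757345548 0.08253872763428648
t 16.2 tcp [0.5341 0.2426 0.2234] yaw -169.66 tilt [-0.  0. -1.] F [ 0.1 -0.6  0.2] Tq [ 0.04 -0.11 -0.05] w 94.0 ff 0.0 q6 -1.52
```

play_rows:
  commands:
    - [0, 0.45, 1, 0.06, 9.4]
    - [0, 0.45, 6, 0.06, 9.4]
    - [0, 0.45, 11, 0.06, 9.4]
    - [0, 0.45, 15, 0.06, 9.4]
    - [0, 0.45, 18, 0.06, 9.4]
    - [0, 0.45, 18.95, 0.06, 9.4]
    - [0, 0.45, 18.95, 0.06, 9.4]
    - [0, 0.45, 18.95, 0.06, 6]
    - [0, 0.45, 18.95, 0.06, 6]
    - [0, 0.45, 18.95, 0.06, 6]
    - [0, 0.45, 18.95, 0.06, 6]
    - [0, 0.45, 18.95, 0.06, 6]
  force: 40

```text
clock: 17.7
position: [0.5339, 0.2473, 0.0346]
tcp_rot: [-0.061, 0.998, 0.0, 0.001]
force: [0.0, -1.5, 3.7]
width: 0.674
finger_force: 36.3
```

```bash
python3 -c "
from h import *
import pickle
s=pose()
f=grab('wrist');save(f,'w7.png');pickle.dump(f,open('w7.pkl','wb'))
pt(f,'cover_arm');pt(f,'cover_mid',k=1)
cv2.imwrite('pics/w7c.png',cv2.resize(f['img'][60:320,150:430,::-1],None,fx=2,fy=2))"
```

```text
t 17.7 tcp [0.5339 0.2473 0.0346] yaw -173.06 tilt [ 0.001  0.    -1.   ] F [ 0.  -1.5  3.7] Tq [-0.03 -0.11 -0.02] w 63.4 ff 36.3 q6 -1.45
cover_arm 0.57 [283.5 100.1] [0.4508 0.2393 0.027 ]
```

View pics/w7c.png

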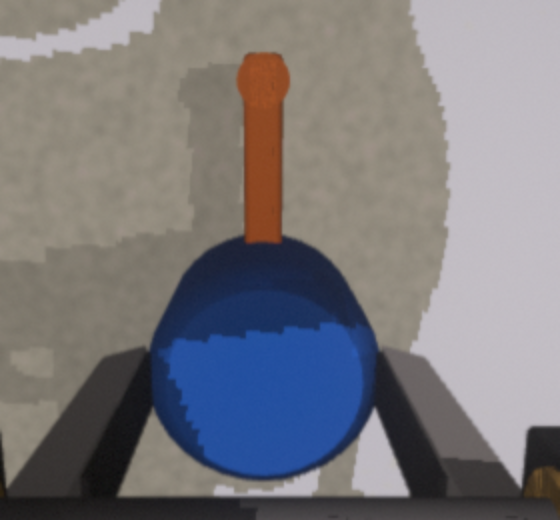

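play_rows:
  commands:
    - [0, 0, 0, 0, 6]
    - [0, 0, 0, 0, 6]

```text
clock: 18.1
position: [0.5339, 0.2472, 0.0346]
tcp_rot: [-0.061, 0.998, 0.0, 0.001]
force: [-0.3, -1.3, 5.3]
width: 0.673
finger_force: 36.6
```

```bash
python3 -c "
from h import *
import pickle
s=pose()
ang=lambda v:np.degrees(np.arctan2(v[1],v[0]))
f=pickle.load(open('w7.pkl','rb'));g={**f,'state':s}
c=lambda x,y:(150+(x+.5)/2-.5,60+(y+.5)/2-.5)
Ti=lambda P:R.from_quat(s['tcp_rot']).as_matrix().T@(P-s['position'])*1000
print('cover tip',Ti(onz(f,c(263,80),s['position'][2])))
print('filter tip',Ti(onz(f,c(261,85),s['position'][2])))
print('top',Ti(onz(f,c(263,478),.064)))
"
```

```text
t 18.1 tcp [0.5339 0.2472 0.0346] yaw -173.06 tilt [ 0.001  0.    -1.   ] F [-0.3 -1.3  5.3] Tq [-0.04 -0.1  -0.04] w 63.3 ff 36.6 q6 -1.45
cover tip [83.20050361  0.74636499 -0.10209993]
filter tip [81.78885261  0.15253012 -0.10037716]
top [-31.02118634   0.81744279 -29.37336972]
```

play_rows:
  commands:
    - [0, 0, -3, 0, 6]
    - [0, 0, -8, 0, 6]
    - [0, 0, -13, 0, 6]
    - [0.3, -3, -14, -0.1, 6]
    - [0.8, -8, -14, -0.22, 6]
    - [1.3, -13, -14, -0.34, 6]
    - [1.8, -18, -14, -0.46, 6]
    - [2.2, -22, -14, -0.516, 6]
    - [2.34, -24.25, -14, -0.516, 6]
    - [2.34, -24.25, -12.5, -0.516, 6]
    - [2.34, -24.25, -12.5, -0.516, 6]
    - [2.34, -24.25, -12.5, -0.516, 6]

```text
clock: 19.6
position: [0.539, 0.0048, 0.1583]
tcp_rot: [-0.314, 0.949, 0.0, -0.0]
force: [0.3, -0.5, -0.1]
width: 0.638
finger_force: 0.0
```

play_rows:
  commands:
    - [0, 0, 0, 0, 6]
    - [0, 0, 0, 0, 6]
    - [0, 0, 0, 0, 6]

```text
clock: 19.98
position: [0.5395, 0.0038, 0.1591]
tcp_rot: [-0.313, 0.95, -0.0, 0.0]
force: [1.1, 0.5, -0.2]
width: 0.637
finger_force: 0.0
```

```bash
python3 -c "
from h import *
import pickle
s=pose()
f=grab('wrist');save(f,'w8.png');pickle.dump(f,open('w8.pkl','wb'))
th=np.linspace(0,2*np.pi,361)
def ext(c,r,z):
    P=np.c_[c[0]+r*np.cos(th),c[1]+r*np.sin(th),0*th+z];q=(proj(f,P)-[150,60])*2
    return np.round([q[:,0].min(),q[:,0].max(),q[:,1].min()],1)
for c in((.539,.0028),(.542,.0028),(.539,.0058)):
    print(c,'rim',ext(c,.0335,.111),'collar',ext(c,.0385,.055),'base',ext(c,.065,.037))
cv2.imwrite('pics/w8c.png',cv2.resize(f['img'][60:320,150:430,::-1],None,fx=2,fy=2))"
```

```text
t 19.98 tcp [0.5395 0.0038 0.1591] yaw -143.47 tilt [ 0. -0. -1.] F [ 1.1  0.5 -0.2] Tq [ 0.16 -0.11  0.02] w 59.9 ff 0.0 q6 -2.41
(0.539, 0.0028) rim [175.1 343.9 219.5] collar [179.7 340.6 192.2] base [131.3 389.3 133. ]
(0.542, 0.0028) rim [170.8 339.2 225.7] collar [176.1 336.8 197.4] base [128.  385.6 138.2]
(0.539, 0.0058) rim [181.3 349.8 224.1] collar [184.8 345.6 196.1] base [136.3 394.  136.8]
```

View pics/w8c.png

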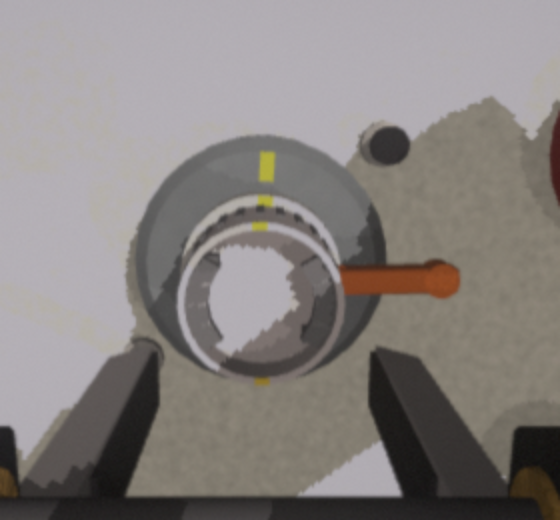

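```bash
python3 -c "
from h import *
f=grab('top');save(f,'top9.png')
for l in('cover_mid','cover_arm'):pt(f,l)
g=grab('scene');save(g,'sc9.png')
for l in('cover_mid','cover_arm'):pt(g,l)
a=cv2.resize(f['img'][120:300,130:310,::-1],None,fx=2.2,fy=2.2,interpolation=2);b=cv2.resize(g['img'][260:400,60:240,::-1],(396,396),interpolation=2)
cv2.imwrite('pics/c9.png',np.hstack([a[:396],b]))"
```

```text
cover_mid 0.58 [159.5 229.2] [0.5286 0.2511 0.036 ]
cover_arm 0.56 [167.8 263.1] [0.4453 0.2303 0.027 ]
cover_mid 0.71 [333.7 138.4] [0.5346 0.2347 0.036 ]
cover_arm 0.64 [304.1 127. ] [0.4528 0.2335 0.027 ]
cover_arm 0.47 [252.4 193.3] [0.4643 0.0037 0.027 ]
```

View pics/c9.png

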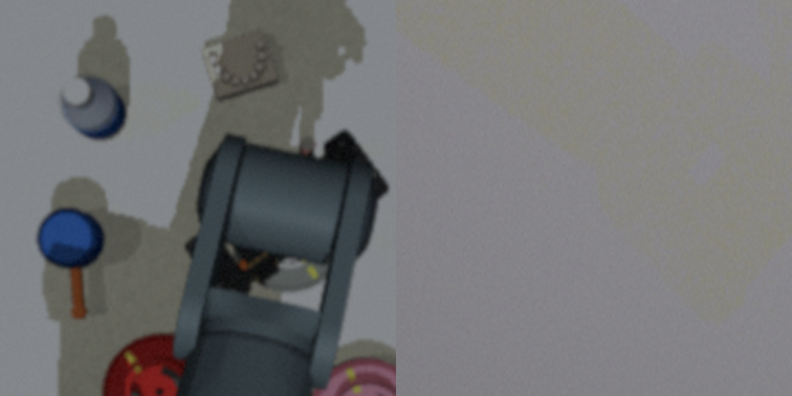

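play_rows:
  commands:
    - [0, 0, -4, 0, 9.4]
    - [-2.5, 3.5, -6.4, 0.1, 9.4]
    - [-5, 7, -6.4, 0.2, 9.4]
    - [-8, 11.3, -6.4, 0.35, 9.4]
    - [-11, 15.6, -6.4, 0.516, 9.4]
    - [-14.04, 19.87, -6.4, 0.516, 9.4]
    - [-14.04, 19.87, -6.4, 0.516, 9.4]
    - [-14.04, 19.87, -6.4, 0.516, 9.4]
    - [-14.04, 19.87, -6.4, 0.516, 9.4]
  force: 55

```text
clock: 21.45
position: [0.5342, 0.2457, 0.2228]
tcp_rot: [-0.06, 0.998, -0.0, -0.0]
force: [-0.3, 0.3, 0.0]
width: 0.998
finger_force: 0.0
```

```bash
cat > cov.py <<'E'
from h import *
from scipy.optimize import least_squares
ang=lambda v:np.degrees(np.arctan2(v[1],v[0]))
def mask(f,cond):
    im=f['img'].astype(int);m=cond(im[:,:,0],im[:,:,1],im[:,:,2]).astype(np.uint8)
    n,l,st,ce=cv2.connectedComponentsWithStats(m);k=1+np.argmax([s[4] if abs(c[0]-280)<110 and c[1]<240 else 0 for s,c in zip(st[1:],ce[1:])])
    return l==k,st[k]
def cover(f,z0=0.):
    m,st=mask(f,lambda r,g,b:(b>1.4*r)&(b-r>25));x,y,w,h=st[:4];obs=np.array([x-.5,x+w-.5,y-.5,y+h-.5])
    th=np.linspace(0,2*np.pi,181)
    def ext(c):
        P=np.vstack([np.c_[c[0]+c[2]*np.cos(th),c[1]+c[2]*np.sin(th),0*th+z] for z in(z0+.016,z0+.064)]);q=proj(f,P)
        return np.r_[q.min(0)[0],q.max(0)[0],q.min(0)[1],q.max(0)[1]]
    s=least_squares(lambda c:ext(c)-obs,[*f['state']['position'][:2],.0335],x_scale=.01,diff_step=1e-4);C=s.x
    print('cover',st,np.round(C,4),np.round(s.fun,1))
    return C
def arm(f,C,ztop):
    m,st=mask(f,lambda r,g,b:(r>1.7*b)&(r-b>30));ys,xs=np.nonzero(m);P=np.array([onz(f,(x,y),ztop)[:2] for x,y in zip(xs,ys)])
    print('arm',st);d=P.mean(0)-C[:2];print('yaw centroid',round(ang(d)%360,2),'reach',round(np.max(np.linalg.norm(P-C[:2],axis=1))*1000,1))
    vx,vy,_,_=cv2.fitLine(P.astype(np.float32),cv2.DIST_L2,0,.01,.01).ravel();a=ang((vx,vy));print('line',round(a%360,2),round((a+180)%360,2))
E
python3 -c "
from cov import *
s=pose();f=grab('wrist');save(f,'w10.png')
C=cover(f);arm(f,C,.034)
import pickle
g=pickle.load(open('w6.pkl','rb'));C=cover(g);arm(g,C,.034)"
```

```text
t 21.45 tcp [0.5342 0.2457 0.2228] yaw -173.15 tilt [-0. -0. -1.] F [-0.3  0.3  0. ] Tq [-0.02 -0.14 -0.01] w 93.8 ff 0.0 q6 -1.45
cover [ 252  153   59   60 2746] [0.5314 0.2458 0.0324] [ 0.5 -0.5 -0.5  0.5]
arm [ 146    0  122   81 7373]
yaw centroid 212.94 reach 237.2
line 277.45 97.45
cover [ 257  155   58   60 2738] [0.5328 0.2479 0.0321] [ 0.3 -0.3 -0.3  0.3]
arm [ 160    0  121   77 6995]
yaw centroid 213.13 reach 234.5
line 281.16 101.16
```

```bash
sed -i 's/(r>1.7\*b)&(r-b>30)/(g>1.25*b)\&(r>1.3*g)\&(r-b>30)/' cov.py; python3 -c "
from cov import *
s=pose();f=grab('wrist')
C=cover(f);arm(f,C,.034)
import pickle
g=pickle.load(open('w6.pkl','rb'));C=cover(g);arm(g,C,.034)"
```

```text
t 21.5 tcp [0.5343 0.2457 0.2229] yaw -173.16 tilt [ 0. -0. -1.] F [0.2 1.4 0.1] Tq [ 0.09 -0.14  0.06] w 93.9 ff 0.0 q6 -1.45
cover [ 252  153   59   60 2741] [0.5315 0.2458 0.0324] [ 0.5 -0.5 -0.5  0.5]
arm [276 103  14  50 526]
yaw centroid 186.1 reach 89.0
line 5.73 185.73
cover [ 257  155   58   60 2738] [0.5328 0.2479 0.0321] [ 0.3 -0.3 -0.3  0.3]
arm [282 105  15  50 526]
yaw centroid 187.39 reach 89.5
line 6.59 186.59
```

play_rows:
  commands:
    - [0.29, -0.06, 5, 0.01, 9.4]
    - [0.29, -0.06, 10, 0.01, 9.4]
    - [0.29, -0.06, 15, 0.01, 9.4]
    - [0.29, -0.06, 18.5, 0.01, 9.4]
    - [0.29, -0.06, 20.2, 0.01, 9.4]
    - [0.29, -0.06, 20.2, 0.01, 9.4]
    - [0.29, -0.06, 20.2, 0.01, 5]
    - [0.29, -0.06, 20.2, 0.01, 5]
    - [0.29, -0.06, 20.2, 0.01, 5]
    - [0.29, -0.06, 20.2, 0.01, 5]
    - [0.29, -0.06, 20.2, 0.01, 5]
  force: 50

```text
clock: 22.92
position: [0.5321, 0.246, 0.0219]
tcp_rot: [-0.056, 0.998, 0.0, 0.001]
force: [0.3, -1.1, 5.5]
width: 0.702
finger_force: 50.0
```

```bash
python3 -c "
from h import *
pose()"
```

```text
t 22.93 tcp [0.5321 0.246  0.0219] yaw -173.62 tilt [ 0.002  0.    -1.   ] F [ 0.3 -1.1  5.5] Tq [-0.14 -0.06  0.02] w 66.0 ff 50.0 q6 -1.44
```

play_rows:
  commands:
    - [0, 0, -0.5, 0, 5]
    - [0, 0, -1, 0, 5]
    - [0, 0, -2, 0, 5]
    - [0, 0, -2, 0, 5]

```text
clock: 23.42
position: [0.5319, 0.2462, 0.0419]
tcp_rot: [-0.056, 0.998, 0.0, 0.001]
force: [-0.3, 0.2, -2.9]
width: 0.706
finger_force: 50.0
```

```bash
python3 -c "
from cov import *
s=pose();f=grab('wrist');save(f,'w11.png')
C=cover(f,.02);arm(f,C,.054)"
```

```text
t 23.43 tcp [0.5319 0.2462 0.0419] yaw -173.63 tilt [ 0.002  0.001 -1.   ] F [-0.3  0.2 -2.9] Tq [ 0.05 -0.13  0.03] w 66.4 ff 50.0 q6 -1.44
cover [  220   185   124   124 12154] [0.531  0.247  0.0319] [ 1.9 -1.9 -2.5  2.2]
arm [ 268   86   29  100 2128]
yaw centroid 186.33 reach 88.9
line 5.86 185.86
```

play_rows:
  commands:
    - [0, 0, -4, 0, 5]
    - [0, 0, -8, 0, 5]
    - [0, 0, -12, 0, 5]
    - [0.2, -3, -12, -0.1, 5]
    - [0.6, -8, -12, -0.22, 5]
    - [1.0, -13, -12, -0.34, 5]
    - [1.5, -18, -12, -0.46, 5]
    - [1.9, -22, -12, -0.531, 5]
    - [2.01, -24.27, -12, -0.531, 5]
    - [2.01, -24.27, -10.8, -0.531, 5]
    - [2.01, -24.27, -10.6, -0.531, 5]
    - [2.01, -24.27, -10.6, -0.531, 5]

```text
clock: 24.98
position: [0.5377, 0.0035, 0.1462]
tcp_rot: [-0.316, 0.949, 0.0, -0.001]
force: [0.4, -0.1, -2.7]
width: 0.7
finger_force: 50.0
```

play_rows:
  commands:
    - [0, 0, 0, 0, 5]
    - [0, 0, 0, 0, 5]
    - [0, 0, 0, 0, 5]

```text
clock: 25.35
position: [0.5383, 0.0027, 0.1471]
tcp_rot: [-0.316, 0.949, -0.0, 0.0]
force: [0.3, -0.2, -2.3]
width: 0.702
finger_force: 50.0
```

```bash
python3 -c "
from cov import *
import pickle
s=pose();f=grab('wrist');save(f,'w12.png');pickle.dump(f,open('w12.pkl','wb'))
C=cover(f,s['position'][2]-.0219);
im=f['img'].astype(int);m=((im[:,:,1]>1.25*im[:,:,2])&(im[:,:,0]>1.3*im[:,:,1])&(im[:,:,0]-im[:,:,2]>30)).astype(np.uint8)
n,l,st,ce=cv2.connectedComponentsWithStats(m)
print([ (st[k].tolist(),np.round(ce[k])) for k in range(1,n) if st[k][4]>60])
for lab,z in(('filter_arm',.066),('cover_arm',s['position'][2]+.005),('base_rim',.055)):pt(f,lab,z,2)
th=np.linspace(0,2*np.pi,361)
def ext(c,r,z):
    P=np.c_[c[0]+r*np.cos(th),c[1]+r*np.sin(th),0*th+z];q=proj(f,P)
    return np.round([q[:,0].min(),q[:,0].max(),q[:,1].min()],1)
c=(.539,.0028);print('base',ext(c,.065,.037),'collar',ext(c,.0385,.055),'rim',ext(c,.0335,.111))
for r in range(100,200,10): print(r,' '.join('%d'%v for v in im[r,200:360:4].mean(1)))
"
```

```text
t 25.35 tcp [0.5383 0.0027 0.1471] yaw -143.19 tilt [ 0. -0. -1.] F [ 0.3 -0.2 -2.3] Tq [ 0.1  -0.11  0.02] w 66.0 ff 50.0 q6 -2.42
cover [  220   183   124   126 12272] [0.5369 0.0028 0.0322] [ 1.4 -1.4 -1.8  1.6]
[([520, 69, 13, 20, 82], array([526.,  78.])), ([268, 86, 29, 100, 2049], array([282., 134.])), ([533, 90, 12, 14, 70], array([538.,  96.])), ([37, 158, 25, 38, 133], array([ 54., 174.])), ([0, 160, 35, 64, 1410], array([ 16., 190.])), ([522, 164, 14, 19, 89], array([528., 175.])), ([507, 181, 12, 20, 96], array([513., 191.])), ([321, 195, 63, 20, 892], array([355., 204.])), ([113, 294, 33, 70, 885], array([124., 330.])), ([417, 294, 33, 70, 980], array([438., 331.])), ([404, 381, 156, 19, 1825], array([490., 390.]))]
filter_arm 0.73 [368.4 202.9] [0.4912 0.065  0.066 ]
cover_arm 0.72 [284.   98.9] [ 0.4705 -0.0451  0.1521]
base_rim 0.78 [531.5 140.5] [0.3646 0.1452 0.055 ]
base [213.6 347.  128.5] collar [238.5 321.9 159.3] rim [235.8 324.  174.2]
100 191 188 190 192 192 192 192 191 191 190 191 191 193 192 191 192 192 144 123 124 128 131 131 123 149 191 191 190 189 190 19
[... 747 characters left out ...]
 124 125 88 115 114 114 115 110 126 125 124 126 125 124 118 117 128 135 133 136 128 136 142 135
160 189 192 190 189 189 188 180 104 106 118 114 116 117 117 116 117 116 107 84 112 113 113 114 117 127 127 127 125 126 127 124 126 115 113 129 129 133 137 141 131
170 191 189 188 190 190 135 99 76 75 75 73 79 115 121 185 179 139 68 77 112 112 112 112 72 119 156 190 121 123 125 124 127 125 124 63 73 133 136 135 134
180 188 192 189 187 129 98 111 75 74 73 72 113 113 49 74 91 110 109 85 112 112 111 111 177 188 160 109 62 190 148 124 122 120 76 77 54 127 132 141 133
190 191 190 188 156 96 96 116 77 73 73 94 88 177 62 55 57 59 58 61 60 59 60 61 60 59 61 60 71 182 121 153 114 109 68 69 53 58 135 135 135
```

play_rows:
  commands:
    - [-0.13, -0.03, 0.5, 0, 5]
    - [-0.13, -0.03, 1.0, 0, 5]
    - [-0.13, -0.03, 1.4, 0, 5]
    - [-0.13, -0.03, 1.7, 0, 5]
    - [-0.13, -0.03, 2.0, 0, 5]
    - [-0.13, -0.03, 2.0, 0, 5]

```text
clock: 26.3
position: [0.5392, 0.003, 0.1266]
tcp_rot: [-0.316, 0.949, 0.0, -0.0]
force: [0.0, -0.3, -2.5]
width: 0.702
finger_force: 50.0
```

No contact; lugs are inside the mouth. Lower the rest.

play_rows:
  commands:
    - [0, 0, 0.4, 0, 5]
    - [0, 0, 0.7, 0, 5]
    - [0, 0, 0.9, 0, 5]
    - [0, 0, 0.98, 0, 5]
    - [0, 0, 0.98, 0, 5]

```text
clock: 26.92
position: [0.5394, 0.0031, 0.1173]
tcp_rot: [-0.316, 0.949, 0.0, 0.0]
force: [-1.0, 0.5, -0.7]
width: 0.701
finger_force: 50.0
```

```bash
python3 -c "
from h import *
pose()"
```

```text
t 26.93 tcp [0.5394 0.0031 0.1173] yaw -143.2 tilt [-0.  0. -1.] F [-1.   0.5 -0.7] Tq [0.28 0.12 0.06] w 65.9 ff 50.0 q6 -2.42
```

play_rows:
  commands:
    - [0, 0, 0.05, 0, 5]
    - [0, 0, 0.05, 0, 7.4]
    - [0, 0, 0.05, 0, 7.4]
    - [0, 0, 0.05, 0, 5]
    - [0, 0, 0.05, 0, 5]
    - [0, 0, 0.05, 0, 5]
    - [0, 0, 0.05, 0.1, 5]
    - [0, 0, 0.05, 0.2, 5]
    - [0, 0, 0.05, 0.3, 5]
    - [0, 0, 0.05, 0.4, 5]
  force: 40

```text
clock: 28.18
position: [0.5394, 0.0031, 0.1166]
tcp_rot: [-0.119, 0.993, -0.0, -0.0]
force: [0.6, 0.0, 0.4]
width: 0.706
finger_force: 40.0
```

```bash
python3 -c "
from h import *
pose()"
```

```text
t 28.18 tcp [0.5394 0.0031 0.1166] yaw -166.3 tilt [-0. -0. -1.] F [0.6 0.  0.4] Tq [ 0.06 -0.09  0.05] w 66.3 ff 40.0 q6 -2.01
```

play_rows:
  commands:
    - [0, 0, 0, 0.12, 5]
    - [0, 0, 0, 0.24, 5]
    - [0, 0, 0, 0.36, 5]
    - [0, 0, 0, 0.48, 5]
    - [0, 0, 0, 0.6, 5]
    - [0, 0, 0, 0.72, 5]
    - [0, 0, 0, 0.84, 5]
    - [0, 0, 0, 0.96, 5]
    - [0, 0, 0, 1.05, 5]
    - [0, 0, 0, 1.12, 5]
    - [0, 0, 0, 1.17, 5]
    - [0, 0, 0, 1.17, 5]

```text
clock: 29.68
position: [0.5392, 0.0031, 0.1166]
tcp_rot: [0.446, 0.895, -0.0, -0.0]
force: [-0.2, -0.1, 1.8]
width: 0.705
finger_force: 40.0
```

```bash
python3 -c "
from h import *
pose()"
```

```text
t 29.68 tcp [0.5392 0.0031 0.1166] yaw 127.02 tilt [-0.001 -0.001 -1.   ] F [-0.2 -0.1  1.8] Tq [-0.01  0.04  1.12] w 66.2 ff 40.0 q6 -0.85
```

play_rows:
  commands:
    - [0, 0, 0, 0.06, 5]
    - [0, 0, 0, 0.06, 5]
    - [0, 0, 0, 0.06, 9.4]
    - [0, 0, 0, 0.06, 9.4]
    - [0, 0, 0, 0.06, 9.4]
    - [0, 0, -4, 0.06, 9.4]
    - [0, 0, -8, 0.06, 9.4]
    - [0, 0, -13, 0.06, 9.4]
    - [0, 0, -13, 0.06, 9.4]
    - [0, 0, -13, 0.06, 9.4]
    - [0, 0, -13, 0.06, 9.4]

```text
clock: 31.05
position: [0.5384, 0.0032, 0.2445]
tcp_rot: [0.474, 0.88, -0.0, -0.002]
force: [-0.7, -0.2, -1.0]
width: 0.998
finger_force: 0.0
```

```bash
python3 -c "
from cov import *
s=pose();f=grab('wrist');save(f,'w13.png')
C=cover(f,.095)
im=f['img'].astype(int);m=((im[:,:,1]>1.25*im[:,:,2])&(im[:,:,0]>1.3*im[:,:,1])&(im[:,:,0]-im[:,:,2]>30)).astype(np.uint8)
n,l,st,ce=cv2.connectedComponentsWithStats(m)
print([ (st[k].tolist(),np.round(ce[k])) for k in range(1,n) if st[k][4]>60])
arm(f,C,.129)
for lab,z in(('filter_arm',.066),('cover_arm',.122)):pt(f,lab,z,2)
c=np.array([.539,.0028])
for y in(121,125,127,131):
    u=np.array([np.cos(np.radians(y)),np.sin(np.radians(y))])
    print(y,'cover',proj(f,[[*(c+u*.05),.129],[*(c+u*.082),.129]]).round(1).tolist(),'filter',proj(f,[[*(c+u*.05),.073],[*(c+u*.082),.073]]).round(1).tolist())
g=grab('top')
for lab,z in(('filter_arm',.066),('cover_arm',.122)):pt(g,lab,z,2)
"
```

```text
t 31.05 tcp [0.5384 0.0032 0.2445] yaw 123.39 tilt [-0.003  0.001 -1.   ] F [-0.7 -0.2 -1. ] Tq [-0.04 -0.13 -0.01] w 93.8 ff 0.0 q6 -0.79
cover [ 246  162   73   75 4241] [0.5384 0.0042 0.0326] [ 0.5 -0.5 -0.5  0.5]
[([262, 102, 24, 61, 1011], array([275., 130.])), ([43, 299, 26, 66, 554], array([ 52., 337.])), ([496, 298, 24, 67, 462], array([512., 336.])), ([268, 346, 40, 28, 469], array([285., 357.])), ([516, 383, 23, 13, 114], array([526., 387.]))]
arm [ 262  102   24   61 1011]
yaw centroid 129.1 reach 89.8
line 310.64 130.64
filter_arm 0.9 [278.5 115.2] [0.4918 0.0676 0.066 ]
cover_arm 0.82 [273.  107.7] [0.4849 0.0696 0.122 ]
121 cover [[283.9, 146.3], [285.5, 111.4]] filter [[283.6, 143.0], [284.9, 113.3]]
125 cover [[280.3, 146.3], [279.3, 111.4]] filter [[280.5, 143.0], [279.7, 113.2]]
127 cover [[278.5, 146.3], [276.2, 111.5]] filter [[279.0, 143.1], [277.1, 113.4]]
131 cover [[274.8, 146.7], [270.1, 112.2]] filter [[275.9, 143.4], [271.9, 113.9]]
cover_arm 0.54 [261.8 228.9] [ 0.528  -0.0011  0.122 ]
cover_arm 0.45 [232.2 247.5] [0.4844 0.0665 0.122 ]
```

```bash
python3 -c "
from h import *
print(bot.hand_in())"
```

```text
the job is handed in; nothing more can be done
None
```

The filter stage and the blue cover are both seated, turned to their stops and released, and I handed the job in at about 31 s. The last measurement put both arms 3 to 4 degrees short of square, inside the 13.7 degrees allowed, but no verdict came back. The cover slipped out of the first grip and stayed standing about where it was, so I gripped it lower. I also viewed 12 pictures, two over the limit of 10.

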